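# Release the ratchet and fold the cookbook stand flat

## Robot

A 6-joint arm with a two-finger parallel gripper is mounted at the origin on a cart in front of the work surface, level with it; the furniture and walls round the work are solid. World frame = base frame: x ahead of the robot, y to its left, z up, the work surface at z = 0. Lengths are in m, angles in rad, forces in N, time in s.
With the tool pointing down it reaches from about 0.35 to 0.85 m from the base axis. Payload 8.1 kg.
Tool frame: the origin (TCP) lies at the very end of the fingers, on their centre line; the grasp point (between the pads) lies 19 mm behind it (robot.tcp_to_grasp is the distance from the TCP to the grasp point, in m); z points along the fingers, y is the line along which they close (so a half turn about z gives the same grasp; the last joint's range is limited). The gripper opens to 85 mm and grips with 20 to 120 N. Pads are 22 mm wide; open, the fingers measure 114 mm over their backs; the gripper's body (76 mm by 85 mm) begins 54 mm behind the grasp point. The pads swing forward as they close: fully open they stand 13 mm farther back than shut.
Start: joints at [-1.295, 0.13, 1.488, -0, 1.523, -0.085], TCP at [0.212, -0.561, 0.231] pointing down, gripper open.
Joint ranges: [-2.96, 2.96], [-0.89, 2.26], [0.02, 2.5], [-1.34, 4.48], [0, 2.73], [-2.66, 2.66]. Speed limits (rad/s): [2.39, 2.39, 2.79, 3.14, 3.14, 3.14].

## Interface

Orientations are given as a unit quaternion [x, y, z, w].
In Python, from rig import robot gives the robot as it stands.
- The arm moves only by the tool carry_out, never from a script. Its argument "moves" is a list that holds one entry, the list of rows, each a list of 5 numbers: the opening, from 0 (shut) to 1 (fully open), then the shift along the tool's x, y, z in units of 200 mm (1.0 is 200 mm), then the turn about the tool's z in units of 360 degrees (1.0 is 360 degrees). In form: [[[grip, tx, ty, tz, spin], ...]]. A call has 1 to 20 rows; each row shifts and turns the commanded pose from where the row before left it, along the tool's axes as they then stand; what a row does not reach is not made up. A row lasts 1/8 s, in which the tool goes at most 62.5 mm and 10.7 degrees, less where a joint would pass 70% of its speed; a pose out of reach is approached as far as the arm can. A call with a number of a shift or a turn outside -1 to 1 is refused whole. A call with a gripper value outside its range is refused whole. The fingers move at their own pace and stop on an object; "force" is the grip in N (left out, the last holds). Time passes only in rows, so rows that do not move let the fingers close. It gives the time, the measured TCP pose, the force, the opening and the grip force at its end, in the units of the state.
- robot.sense(): the state, without advancing time (a new reading comes with each control period).
- robot.get_image(name): name is "scene" or "top" or "wrist"; returns a dict with "img" (420x560x3 uint8, red, green, blue), "range_z" (420x560 float32, m along the optical axis (not along the pixel's ray), 0 where there is no reading), "fx", "fy", "cx", "cy" (pixels), "R" (3x3) and "t" (3): a world point X has camera coordinates R X + t. Camera axes: x right, y down, z forward; pixel columns grow to the right and rows downward; lengths in m; the calibration is good to about 2 mm. A picture is of the moment at which its call begins.
- robot.sign_off(): hands the job in; it is judged then, once.
Trained networks look in a picture, given as the dict that the camera call returned (one of the last four; its "shot" number tells which), for a name from the list of things; names that differ only in an ending like _2 or _b are one class to them, and where a whole thing is asked for, a point or a joint stands for the part that bears it (a point fixed in the world has none). Each returns a list of dicts, best first, with "confidence" (0 to 1); they miss things now and then, are a little off and sometimes report something else, mostly with a low value. They report only what shows in the picture. A call takes as long as a camera call. They do not tell look-alikes from the thing itself.
- robot.outline_of(picture, label): "mask" (420x560 bool, what is visible of it) and "extent" ([left, top, width, height] in pixels, round what is visible of it).
The state is a dict: "t": time; "joint_pos": joint angles; "joint_vel": joint speeds; "tau": joint torques, N m; "position": TCP position; "ee_rot": TCP orientation; "force": force on the tool from outside, world axes, zero at the start; "moment": the same for the moment, N m; "opening": finger opening in m; "gripper_force": force on a finger pad.
Only numpy, scipy, OpenCV 4.12 (cv2) and the standard library are available. Lean on these libraries where they do the work, as an engineer would, in place of code of your own. Each camera call takes 0.05 s, during which the arm holds its last target. There are 200 camera calls.

## Task

The cookbook stand's rest is propped up and its ratchet will not let it go down. Flip the pawl lever on the stand's right side fully over to the rear so that the pawl leaves the toothed wheel, then push the rest down until it lies flat on its base. Leave the spice jar and the salt shaker beside the stand standing where they are.

Things in the scene. Friction and masses are not known exactly. Their poses are not given: they have to be found in the camera images.
- stand: Cookbook stand of light wood, fixed; base 220 long (x) x 198 wide x 36 high. Origin on the worktop below the middle of the hinge axis near the front; x level to the rear (where the rest folds down), y to its left, z up. Hinge axis along y, 48 above the origin. A steel ratchet wheel (80 across, 15 saw teeth, y = -117 to -127) on that axis turns with the rest; top 88 above the worktop. All in mm.
- rest (a joint): Rest angle, rad: 0 = flat on the base, 0.75 to 1.15 at the start. Board 196 mm wide, 10 thick, reaching 191 from the hinge; 26 high ledge at its hinge edge. A stiff hinge (0.7 N m friction, board 0.35 kg) holds it at any angle; a few newtons near the top push it down. With the pawl in the teeth it can be raised but, pushed down, stops with some give at the next tooth (0.42 rad apart).
- rest_face (a point): Point on the rest's upper face (facing the robot and up), mid-width, 130 mm from the hinge axis along the board and 5 mm out from its mid-plane. Its axes turn with the rest: x along the board away from the hinge, z out of the upper face. With the rest flat it is 53 mm above the worktop.
- rest_top (a point): Middle of the rest's free edge, 191 mm from the hinge axis along the board, mid-thickness.
- pawl (a joint): Pawl lever angle, rad: 0 to 0.25 = in the teeth, leaning to the front; 1.2 = flipped fully over to the rear. By its weight it falls to either side of upright (0.52); under 2 N at the thumb bar turns it (15 N after the rest was pressed onto a tooth). Axis parallel to the stand's y at x = 77 mm, 56 mm above the worktop; nose (y = -122 mm) reaches 57 mm forward and swings up to z = 113 mm.
- thumb_bar (a point): Middle of the thumb bar at the end of the pawl lever: level dark steel bar along the stand's y, 13 mm in diameter, 44 long (y = -138 to -182), on a thin stem at y = -142, 58 from the lever's axis. At the start about 106 above the worktop and 48 to 60 behind the rest's hinge axis; flipped over, 115 behind it and 100 above the worktop. Free room in front, above and to the right of it.
- jar_mid (a point): Loose spice jar, 41 mm in diameter, 105 mm high, standing to the right of the stand's lever; the point is at its centre, half-way up.
- mill_mid (a point): Loose salt shaker, 44 mm in diameter, 90 mm high, standing to the left of the stand; the point is at its centre, half-way up.
There are look-alikes about, which are no part of the job. What is shaped like the part that bears jar_mid but purple is not meant.

How it is judged:
By the outcome, as a careful person would: the job done as asked, in the order asked, and still so for the second after the job is handed in, with the robot touching nothing.
It also fails if it takes over 42 s, if anything falls off the work surface, if the arm or the gripper's body presses on something with over 40 N, if the wrist force passes 120 N, or if a joint passes its speed limit or range.

## Working session

There is one attempt and no reset: what is moved stays moved. The work goes in short steps, Python scripts to look and compute and a tool call to move; the robot and the scene stay as the last step left them, time stands still between calls to the robot, and variables do not carry over. Pictures are saved under pics/ and viewed, at most 10 in all, crops included, and the job is handed in when it is done.

Besides the shell and the picture viewer there is one more tool, called as name([rows], argument=value, ...), one row to a line, values as JSON. carry_out: Moves the arm, as the interface text tells. Shifts and turns lie within -1 to 1; 1 stands for 200 mm of shift or 360 degrees of turn. Its arguments: {"type":"object","properties":{"moves":{"type":"array","items":{"type":"array","items":{"type":"array","items":{"type":"number","minimum":-1,"maximum":1}}}},"force":{"type":"number"}},"required":["moves"]}

```bash
mkdir -p pics
cat > h.py <<'E'
import numpy as np, cv2
from rig import robot
def world(p,mask):
    v,u=np.nonzero(mask&(p["range_z"]>0)); z=p["range_z"][v,u]
    c=np.stack([(u-p["cx"])/p["fx"]*z,(v-p["cy"])/p["fy"]*z,z],1)
    return (c-p["t"])@p["R"]
def save(p,n): cv2.imwrite("pics/"+n,p["img"][...,::-1])
E
python3 - <<'E'
from h import *
ims=[]
for c in("scene","top"):
    p=robot.get_image(c); save(p,c+"0.png"); np.savez(c+"0.npz",**{k:p[k] for k in("img","range_z","fx","fy","cx","cy","R","t")})
    for l in("stand","rest","pawl","thumb_bar","jar_mid","mill_mid"):
        for d in robot.outline_of(p,l)[:4]:
            w=world(p,d["mask"]); print(c,l,round(d["confidence"],2),d["extent"],np.median(w,0).round(3),w.min(0).round(3),w.max(0).round(3))
s=robot.sense();print(s["t"],s["ee_rot"],s["position"])
E
```

```text
scene stand 0.67 [216.4, 132.6, 140.2, 152.9] [0.476 0.044 0.068] [ 0.393 -0.336 -0.004] [0.681 0.159 0.219]
scene rest 0.82 [268.2, 127.8, 88.7, 126.1] [0.474 0.024 0.125] [ 0.403 -0.369 -0.004] [0.635 0.114 0.219]
scene jar_mid 0.79 [326.3, 161.0, 20.9, 32.2] [ 0.525 -0.213  0.077] [ 0.475 -0.428 -0.004] [ 0.598 -0.12   0.105]
scene jar_mid 0.79 [353.5, 167.2, 22.3, 46.5] [ 0.45 -0.21  0.06] [ 0.435 -0.421 -0.003] [ 0.502 -0.128  0.105]
scene mill_mid 0.95 [262.0, 252.6, 27.2, 55.1] [0.44  0.179 0.047] [ 0.427  0.096 -0.003] [0.508 0.187 0.088]
scene mill_mid 0.17 [263.2, 134.6, 92.5, 120.0] [0.474 0.023 0.125] [ 0.403 -0.364 -0.006] [0.68  0.114 0.219]
top stand 0.73 [220.2, 166.2, 153.8, 122.6] [0.492 0.001 0.1  ] [ 0.396 -0.169 -0.005] [0.654 0.133 0.223]
top rest 0.65 [219.8, 199.2, 130.2, 83.9] [0.483 0.001 0.137] [ 0.406 -0.141 -0.004] [0.593 0.109 0.223]
top pawl 0.53 [329.0, 209.1, 37.3, 26.9] [ 0.537 -0.124  0.076] [ 0.507 -0.167  0.   ] [ 0.558 -0.101  0.119]
top thumb_bar 0.91 [331.4, 210.2, 38.6, 26.0] [ 0.537 -0.125  0.073] [ 0.502 -0.188 -0.004] [ 0.57  -0.083  0.193]
top jar_mid 0.78 [390.7, 170.5, 30.6, 29.6] [ 0.603 -0.249  0.101] [ 0.588 -0.309 -0.004] [ 0.658 -0.234  0.11 ]
top jar_mid 0.74 [378.0, 207.7, 30.2, 25.8] [ 0.531 -0.223  0.104] [ 0.514 -0.271  0.002] [ 0.554 -0.211  0.11 ]
top jar_mid 0.69 [376.9, 245.0, 32.3, 21.6] [ 0.457 -0.22   0.104] [ 0.438 -0.247  0.003] [ 0.477 -0.208  0.111]
top jar_mid 0.67 [328.9, 208.5, 39.9, 22.0] [ 0.538 -0.125  0.073] [ 0.511 -0.193 -0.003] [ 0.571 -0.083  0.19 ]
top mill_mid 0.68 [190.9, 248.0, 23.4, 24.0] [0.449 0.155 0.082] [0.43  0.14  0.016] [0.469 0.176 0.093]
0.7 [9.83771665e-01 1.79424937e-01 1.62575201e-05 4.75939564e-05] [ 0.21186143 -0.56138037  0.23133401]
```

View pics/scene0.png

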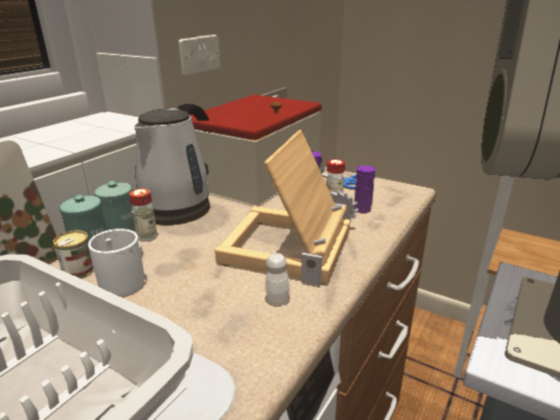

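View pics/top0.png

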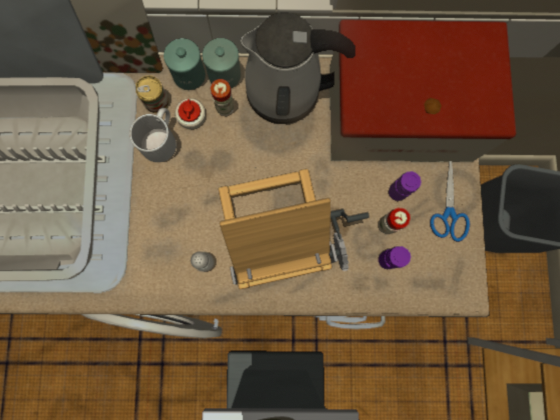

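The top view shows the lever's thumb bar near (357,217) and the wheel at (340,248). Jar candidates are the red-lidded one at (398,219), purple ones at (406,185) and (396,257), and a far red-lidded one at (220,92). I choose the one at (398,219), which is right of the lever and not purple. The shaker is at (202,261). Next I fit the stand's pose and check the choice in one crop.

Run:
```python
from h import *
from scipy.optimize import least_squares
p=dict(np.load("top0.npz"))
m=np.zeros((420,560),bool); m[205:265,232:322]=1
w=world(p,m); 
# ransac plane
rng=np.random.default_rng(0);best=0
for _ in range(500):
    a=w[rng.choice(len(w),3,False)];n=np.cross(a[1]-a[0],a[2]-a[0]);n/=np.linalg.norm(n)+1e-9
    k=abs((w-a[0])@n)<.002
    if k.sum()>best:best=k.sum();K=k
c=w[K].mean(0);n=np.linalg.svd(w[K]-c)[2][2];n*=np.sign(n[2])
print(best,len(w),c,n)
yaw=np.arctan2(-n[1],-n[0]);ang=np.arctan2(np.hypot(n[0],n[1]),n[2]);print("yaw",yaw,"rest",ang)
ex=np.array([np.cos(yaw),np.sin(yaw),0]);ey=np.array([-ex[1],ex[0],0])
al=ex*np.cos(ang)+np.array([0,0,np.sin(ang)])
W=world(p,np.ones((420,560),bool));B=W[(abs((W-c)@n)<.003)&(np.linalg.norm(W-c,axis=1)<.17)&(W[:,2]>.08)]
Y=B@ey;A=B@al
print("y edges",np.percentile(Y,[0,.5,1,99,99.5,100]),"top",np.percentile(A,[98,99.5,100]))
h=c-n*.005; s=(.048-h[2])/al[2]; h=h+s*al
o=h+((np.percentile(Y,.5)+np.percentile(Y,99.5))/2-h@ey)*ey;o[2]=0
print("origin",o,"len",np.percentile(A,99.5)-(o+[0,0,.048])@al)
np.savez("pose.npz",o=o,yaw=yaw,ang=ang)
R=np.array([ex,ey,[0,0,1]])
def px(l):
    q=p["R"]@(o+R.T@np.array(l))+p["t"];return (p["fx"]*q[0]/q[2]+p["cx"],p["fy"]*q[1]/q[2]+p["cy"])
L=(W-o)@R.T
T=L[(L[:,1]<-.145)&(L[:,1]>-.185)&(L[:,2]>.07)&(abs(L[:,0]-.06)<.06)]
print("bar",len(T),T.mean(0),T.min(0),T.max(0)); 
J=L[(L[:,1]<-.18)&(L[:,2]>.09)&(L[:,1]>-.32)]
import collections
for q in ([.531,-.223,.104],[.603,-.249,.1],[.457,-.22,.1],[.449,.155,.08]): print("local",R@(np.array(q)-o))
x0,x1,y0,y1=300,440,160,300
im=cv2.resize(p["img"][y0:y1,x0:x1],None,fx=4.2,fy=4.2,interpolation=2)
for l in([.054,-.138,.106],[.054,-.182,.106],[0,-.122,.088]):
    u,v=px(l);cv2.circle(im,(int((u-x0)*4.2),int((v-y0)*4.2)),3,(0,255,0),-1)
cv2.imwrite("pics/crop.png",im[...,::-1])
```

```text
4455 5376 [0.4881676  0.00799447 0.1500218 ] [-0.87610481 -0.20196757  0.43777787]
yaw 0.22657075215130992 rest 1.1176706923778756
y edges [-0.2306639  -0.20055645 -0.19940837 -0.00867116 -0.00758806 -0.00622213] top [0.42281748 0.4243101  0.4261406 ]
origin [ 0.44567485 -0.00406087  0.        ] len 0.1914333116260251
bar 120 [ 0.05402837 -0.1630497   0.11462301] [ 0.04814828 -0.1813391   0.1094843 ] [ 0.06085337 -0.14508554  0.11854506]
local [ 0.03396257 -0.23251079  0.104     ]
local [ 0.09828185 -0.27402018  0.1       ]
local [-0.03747226 -0.21296431  0.1       ]
local [0.03897116 0.15424871 0.08      ]
```

View pics/crop.png

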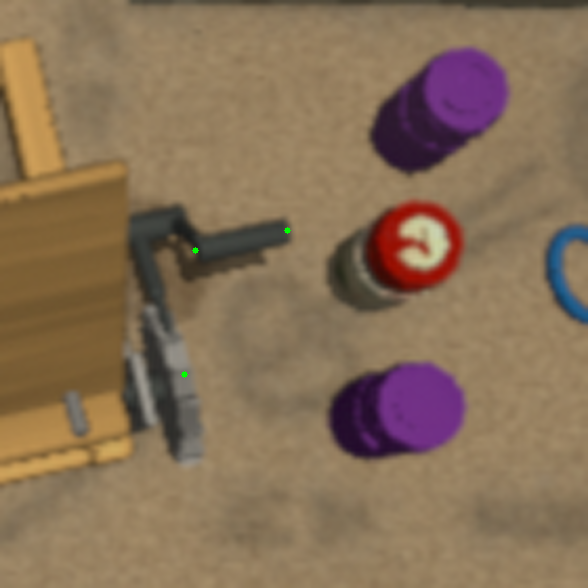

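The crop confirms the fit: the green projected bar ends fall on the thumb bar, and the red-lidded jar stands between the two purple ones. I move in with the fingers shut, to a point in front of the bar.

carry_out([
  [[0,0,0,0,0.0214],[0,0.18,-0.163,0,0],[0,0.18,-0.163,0,0],[0,0.18,-0.163,0,0],[0,0.18,-0.163,0,0],[0,0.18,-0.163,0,0],[0,0.18,-0.163,0,0],[0,0.18,-0.163,0,0],[0,0.18,-0.163,0,0],[0,0.18,-0.163,0,0],[0,0.18,-0.163,0,0],[0,0,0,0,0],[0,0,0,0,0],[0,0,0,0,0]],
])

```text
t: 2.45
position: [0.489, -0.1639, 0.2313]
ee_rot: [0.994, 0.112, -0.0, 0.0]
force: [-0.7, -1.0, 0.8]
opening: 0.0005
gripper_force: 0.0
```

```bash
cat >> h.py <<'E'
P=dict(np.load("pose.npz"));ya=float(P["yaw"]);RS=np.array([[np.cos(ya),np.sin(ya),0],[-np.sin(ya),np.cos(ya),0],[0,0,1]])
def loc(q):return RS@(np.array(q)-P["o"])
def st():
    s=robot.sense();q=s["ee_rot"];print("t",s["t"],"local",loc(s["position"]).round(4),"toolyaw-stand",round(2*np.arctan2(q[1],q[0])-ya,3),"F",(RS@s["force"]).round(1),"open",s["opening"])
E
python3 -c "
from h import *;st()"
```

```text
t 2.45 local [ 0.0063 -0.1654  0.2313] toolyaw-stand -0.002 F [-0.9 -0.8  0.8] open 0.0004747133445181233
```

carry_out([
  [[0,0,0,0.143,0],[0,0,0,0.143,0],[0,0,0,0.143,0],[0,0,0,0.143,0],[0,0,0,0.143,0],[0,0,0,0,0],[0,0,0,0,0],[0,0.04,0,0,0],[0,0.04,0,0,0],[0,0.04,0,0,0],[0,0.04,0,0,0],[0,0.04,0,0,0],[0,0.04,0,0,0],[0,0,0,0,0]],
])

```text
t: 4.2
position: [0.5368, -0.1519, 0.0882]
ee_rot: [0.994, 0.113, 0.0, -0.0]
force: [0.0, -0.1, 0.3]
opening: -0.0
gripper_force: 0.0
```

```bash
python3 -c "
from h import *;st()"
```

```text
t 4.2 local [ 0.0556 -0.1646  0.0882] toolyaw-stand 0.0 F [ 0.  -0.1  0.3] open -3.4297063223495226e-05
```

carry_out([
  [[0,0.027,0,0,0],[0,0.027,0,0,0],[0,0.027,0,0,0],[0,0.027,0,0,0],[0,0.027,0,0,0],[0,0.027,0,0,0],[0,0.027,0,0,0],[0,0.027,0,0,0],[0,0,0,0,0],[0,0,0,0,0]],
])

```text
t: 5.45
position: [0.5768, -0.1428, 0.0879]
ee_rot: [0.994, 0.113, -0.002, -0.0]
force: [-9.1, -1.7, 5.7]
opening: 0.0001
gripper_force: 4.6
```

```bash
python3 -c "
from h import *;st()
p=robot.get_image('top');save(p,'top1.png')
W=world(p,np.ones((420,560),bool));L=(W-P['o'])@RS.T
T=L[(L[:,1]<-.11)&(L[:,1]>-.185)&(L[:,2]>.07)&(L[:,2]<.125)&(abs(L[:,0]-.1)<.06)]
print(len(T),T[::max(1,len(T)//15)].round(3))
cv2.imwrite('pics/c1.png',cv2.resize(p['img'][160:300,240:440],None,fx=3.8,fy=3.8,interpolation=2)[...,::-1])"
```

```text
t 5.45 local [ 0.0966 -0.1646  0.0879] toolyaw-stand -0.0 F [-9.3  0.4  5.7] open 9.451835292012974e-05
8 [[ 0.086 -0.16   0.11 ]
 [ 0.086 -0.163  0.108]
 [ 0.086 -0.165  0.106]
 [ 0.086 -0.168  0.102]
 [ 0.086 -0.171  0.097]
 [ 0.086 -0.162  0.099]
 [ 0.085 -0.164  0.098]
 [ 0.086 -0.167  0.093]]
```

View pics/c1.png

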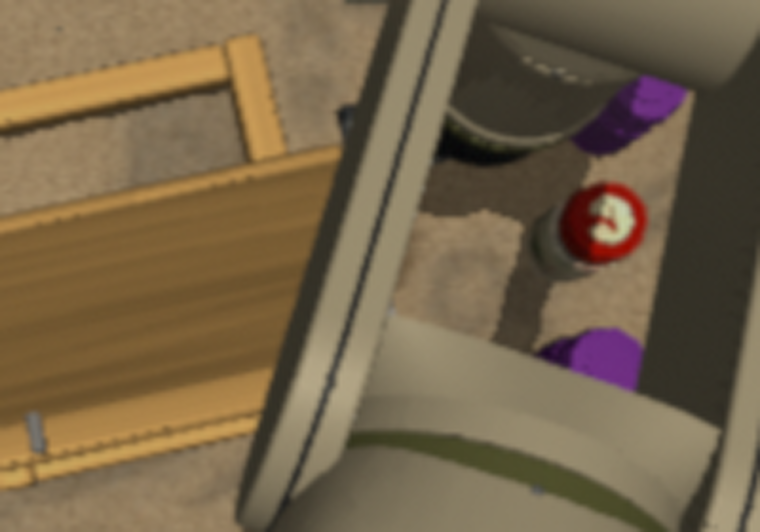

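The fingers press the lever with 9 N at x = 97 mm, which puts the bar at its rear stop; the arm hides the lever in this crop, and the red-lidded jar still stands at about (600,225). I retreat, go to the front of the rest and check from there.

carry_out([
  [[0,-0.07,0,0,0],[0,0,0,-0.25,0],[0,0,0,-0.25,0],[0,0,0,-0.25,0],[0,-0.155,0,0,0],[0,-0.155,0,0,0],[0,0,-0.206,0,0],[0,0,-0.206,0,0],[0,0,-0.206,0,0],[0,0,-0.206,0,0],[0,0,0,0,0],[0,0,0,0,0],[0,0,0,0,0]],
])

```text
t: 7.12
position: [0.4674, 0.0002, 0.2383]
ee_rot: [0.994, 0.112, 0.0, 0.0]
force: [-0.1, -0.4, -1.2]
opening: 0.0001
gripper_force: 0.0
```

```bash
python3 -c "
from h import *;st()
p=robot.get_image('top')
W=world(p,np.ones((420,560),bool));L=(W-P['o'])@RS.T
T=L[(L[:,1]<-.145)&(L[:,1]>-.185)&(L[:,2]>.07)&(L[:,2]<.125)&(abs(L[:,0]-.08)<.06)]
print(len(T),T.mean(0).round(3),T.min(0).round(3),T.max(0).round(3))
cv2.imwrite('pics/c2.png',cv2.resize(p['img'][160:300,240:440],None,fx=3.8,fy=3.8,interpolation=2)[...,::-1])"
```

```text
t 7.125 local [ 0.0221 -0.0008  0.2383] toolyaw-stand -0.001 F [-0.2 -0.3 -1.2] open 0.00011097084947251321<string>:6: RuntimeWarning: Mean of empty slice.
  ret = um.true_divide(
Traceback (most recent call last):
ValueError: zero-size array to reduction operation minimum which has no identity
```

```bash
python3 -c "
from h import *
ims=[]
for c in('top','scene','wrist'):
    p=robot.get_image(c)
    W=world(p,np.ones((420,560),bool));L=(W-P['o'])@RS.T
    T=L[(L[:,1]<-.13)&(L[:,1]>-.19)&(L[:,2]>.05)&(L[:,2]<.13)&(abs(L[:,0]-.08)<.07)]
    print(c,len(T),[f(0).round(3) for f in (T.mean,T.min,T.max)] if len(T) else '')
    q=p['R']@(P['o']+RS.T@np.array([.11,-.15,.1]))+p['t'];u,v=int(p['fx']*q[0]/q[2]+p['cx']),int(p['fy']*q[1]/q[2]+p['cy']);print(u,v)
    u=min(max(u,60),500);v=min(max(v,60),360)
    ims.append(cv2.resize(p['img'][v-60:v+60,u-60:u+60],(260,260)) if c!='wrist' else cv2.resize(p['img'],(260,260)))
cv2.imwrite('pics/c2.png',np.hstack(ims)[...,::-1])"
```

```text
top 0 
345 191
scene 0 
293 172
wrist 1917 [array([ 0.106, -0.151,  0.098]), array([ 0.077, -0.18 ,  0.055]), array([ 0.118, -0.13 ,  0.109])]
492 71
```

View pics/c2.png

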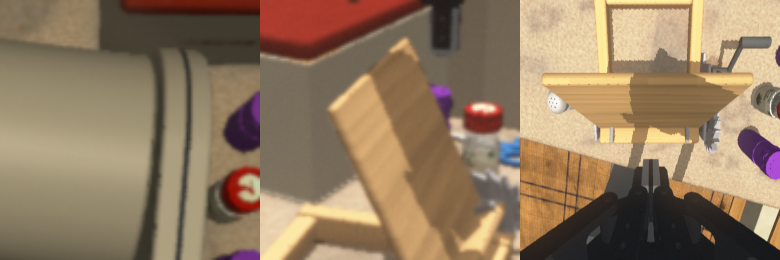

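The wrist view shows the bar over to the rear at (755,43), measured at about x = 113 mm, z = 102 mm, so the lever is fully flipped. The jar and the shaker still stand. Now I push the rest down along its arc.

carry_out([
  [[0,0,0,0.128,0],[0,0,0,0.128,0],[0,0.07,0,0.005,0],[0,0.07,0,0.005,0],[0,0.047,0,0.028,0],[0,0.047,0,0.028,0],[0,0.047,0,0.028,0],[0,0.037,0,0.034,0],[0,0.037,0,0.034,0],[0,0.037,0,0.034,0],[0,0,0,0,0]],
])

```text
t: 8.7
position: [0.5435, 0.019, 0.1466]
ee_rot: [0.994, 0.113, -0.001, -0.0]
force: [0.1, 0.4, -1.0]
opening: -0.0004
gripper_force: 0.0
```

```bash
python3 -c "
from h import *;st()"
```

```text
t 8.7 local [0.1005 0.0005 0.1466] toolyaw-stand -0.0 F [ 0.2  0.4 -1. ] open -0.0003994856205909575
```

carry_out([
  [[0,0.03,0,0.04,0],[0,0.03,0,0.04,0],[0,0.03,0,0.04,0],[0,0.021,0,0.045,0],[0,0.021,0,0.045,0],[0,0.021,0,0.045,0],[0,0.012,0,0.048,0],[0,0.012,0,0.048,0],[0,0.012,0,0.048,0],[0,0.003,0,0.03,0],[0,0.003,0,0.025,0],[0,0,0,0.02,0],[0,0,0,0,0],[0,0,0,0,0]],
])

```text
t: 10.45
position: [0.582, 0.0274, 0.0531]
ee_rot: [0.994, 0.113, 0.0, 0.0]
force: [-0.1, 0.2, 0.4]
opening: -0.0004
gripper_force: 0.3
```

```bash
python3 -c "
from h import *;st()"
```

```text
t 10.45 local [0.1399 0.     0.0531] toolyaw-stand -0.0 F [-0.1  0.2  0.4] open -0.00036097945832186515
```

Just at the flat height; I press 3 mm more.

carry_out([
  [[0,0,0,0.008,0],[0,0,0,0.008,0],[0,0,0,0,0],[0,0,0,0,0]],
])

```text
t: 10.95
position: [0.5822, 0.0274, 0.0528]
ee_rot: [0.994, 0.113, 0.0, 0.0]
force: [-13.0, -0.6, 25.5]
opening: -0.0001
gripper_force: 12.6
```

```bash
python3 -c "
from h import *;st()"
```

```text
t 10.95 local [ 0.1401 -0.      0.0528] toolyaw-stand -0.0 F [-12.8   2.3  25.5] open -0.00012730710202346894
```

The rest is flat and firm at 52.8 mm under 25 N. I lift off straight up, back away and look.

carry_out([
  [[0,0,0,-0.1,0],[0,0,0,-0.25,0],[0,0,0,-0.25,0],[0,0,0,-0.25,0],[0,-0.25,0,0,0],[0,-0.25,0,0,0],[0,-0.2,0.15,-0.1,0],[0,-0.2,0.15,0,0],[0,0,0,0,0],[0,0,0,0,0]],
])

```text
t: 12.2
position: [0.4201, -0.0714, 0.2403]
ee_rot: [0.994, 0.112, 0.001, 0.0]
force: [-0.0, 0.6, 0.5]
opening: -0.0005
gripper_force: 0.0
```

```bash
python3 -c "
from h import *;st()
p=robot.get_image('top');save(p,'top3.png')
W=world(p,np.ones((420,560),bool));L=(W-P['o'])@RS.T
def f(n,k):
    T=L[k];print(n,len(T),np.median(T,0).round(4) if len(T) else '',T.max(0).round(3) if len(T) else '')
x,y,z=L.T
f('bar',(y<-.145)&(y>-.185)&(z>.07)&(z<.13)&(x>.03)&(x<.15))
for a in(.06,.11,.17): f('board',(abs(x-a)<.008)&(abs(y)<.08)&(z<.12))
for q in([.531,-.223],[.449,.155]):
    c=loc(q+[0]);f('jar',(np.hypot(x-c[0],y-c[1])<.03)&(z>.07)&(z<.12))
cv2.imwrite('pics/c3.png',cv2.resize(np.hstack([p['img'][150:310,170:430],robot.get_image('scene')['img'][130:290,220:400]]),None,fx=1.8,fy=1.8)[...,::-1])"
```

```text
t 12.2 local [-0.04   -0.0598  0.2403] toolyaw-stand -0.001 F [0.1 0.6 0.5] open -0.00047420272155060666
bar 86 [ 0.1127 -0.1675  0.1064] [ 0.12  -0.154  0.11 ]
board 542 [0.0602 0.0086 0.0529] [0.068 0.08  0.058]
board 584 [0.11   0.0003 0.0529] [0.118 0.08  0.059]
board 570 [ 0.1699 -0.0004  0.0528] [0.178 0.08  0.058]
jar 0  
jar 242 [0.0418 0.1605 0.0853] [0.06  0.178 0.091]
```

View pics/c3.png

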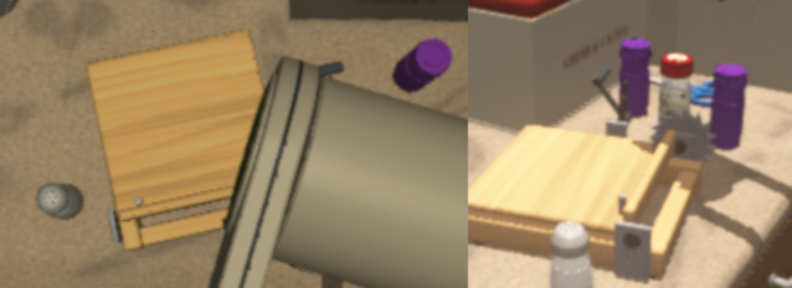

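The view shows the rest flat (53 mm at three places along it) and the lever over to the rear at (600,75). The red-lidded jar at (676,80) and the shaker at (570,240) stand upright. The arm touches nothing.

```bash
python3 -c "
from rig import robot;print(robot.sign_off())"
```

```text
the job is handed in; nothing more can be done
None
```

I flipped the pawl lever fully to the rear and then pushed the rest flat onto its base; the jar and shaker were still standing at the last look, and I handed the job in at about 12 s with the arm clear.

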